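# Shut a small angle valve held in a ratchet clamp

## Task

Push the red-ringed handle of the bench clamp shut until its ratchet has locked the brass valve firmly between the jaws, by feel and without overtightening, and let go. Then turn the valve's yellow handwheel clockwise until it is fully shut, and afterwards press the red ring down, sideways out of the teeth, so that the handles spring wide open and the shut valve is left standing free on its block. Leave the other things on the bench where they are.

Things in the scene. Friction and masses are not known exactly. Their poses are not given: they have to be found in the camera images.
- stand: Fixed bench stand carrying a 250 mm ring-handled ratchet clamp that lies flat, its plane 50 mm above the bench, rods 10 mm thick. Green base plate 130 x 250 x 10 mm. Origin: on the bench top below the clamp's pivot, z up. Jaws at its +y end, ring handles at -y. Moving handle (red ring) on the -x side, shut by pushing it towards +x; fixed handle on the +x side.
- moving_ring (a point): Centre of the smooth red ring of the moving handle: outer diameter 36 mm, bar 8 mm thick, top 54 mm above the bench. It swings 160 mm about the pivot, through x = -40, y = -155 mm of the stand's frame; x is about -89 mm (y -133) at the start, wide open, and somewhere from -58 to 0 mm when locked on the valve. A light spring opens it (1 N at the ring when open, 3 N when shut).
- handle: Moving handle; origin on its shank 30 mm from the pivot. Once the jaws bite, the springy shank bends and the push at the ring grows about 1.1 N per mm. Push at the ring to 16 to 19 N, then let go: it falls back by up to one tooth and stays locked. Below 14 N the grip may be slack; over 20 N marks the brass. Never load the clamp with more than 30 N.
- ratchet (a point): Middle of the ratchet on the fixed arm, 122 mm from the pivot: 13 teeth, 4 mm pitch (5.2 mm at the ring), clicking past at 5 to 8 N push on the ring, and stopping it going back. Release: press the red ring straight down, about 1 N per mm. From 2 mm (3 N) single teeth may let go and catch again; at 5 to 6 mm (6 to 9 N) all are clear; stop at 8.7 mm. Draw it towards -x while down, until open.
- fixed_ring (a point): Centre of the bare steel ring of the fixed handle, outer diameter 36 mm, at x = 40, y = -155, z = 50 mm of the stand's frame. It does not move.
- seat (a point): Point on the steel riser block, 26 mm above the bench, midway between the jaws (stand frame x = 0, y = 55 mm), where the valve is held. On its -x side is the fixed jaw's screw pad, 20 mm wide, 14 mm high. The pad does not yield, but its face is set 4 to 20 mm from this point, different each time, so where the handle locks cannot be known beforehand.
- jaw: Moving steel jaw; origin on the pivot, 50 mm above the bench. Its nose, 9 mm wide and 14 mm high, 55 mm from the pivot on the +x side of the valve, pushes the valve against the fixed pad. Its axes equal the stand's when the nose is 12 mm from the seat; it opens clockwise seen from above, to 0.34 rad.
- valve: Loose brass angle valve, about 0.35 kg, standing on the riser block between the open jaws, 10 to 13 mm from the seat towards the moving jaw. Origin: centre of its underside, z up. Round foot 36 mm across, square body 24 x 24 mm up to 42 mm, outlet stub to its +y, handwheel on top. The jaws take the body 24 mm above its underside. Unclamped, it turns along with its handwheel.
- wheel_grip (a point): Centre of the yellow handwheel, 52 mm across, rim 10 mm high (5 mm above and below this point), 69 mm above the valve's underside; nothing stands beside the wheel, and the clamp's top is about 35 mm below this point.
- wheel (a joint): Turn of the handwheel relative to the valve's body, rad: grows clockwise seen from above, 1.6 = fully shut (stop). Starts between 0.3 and 0.8. It drags with about 0.08 N m and stays where it is left.
- nut: Brass hexagon nut, 30 mm across, 14 mm high, on the bench beside the stand; origin at its underside. Leave alone.
- red_cap: Red plastic protection cap, 28 mm across, 26 mm high, on the bench beside the stand; origin at its underside. Leave alone.
- wrench: Steel wrench, 200 mm long, lying on the bench. Leave alone.
- stop_valve: Grey flanged stop valve with a yellow cap, 142 mm high, origin at its underside. Leave alone.
- grease_jar: Jar with a blue lid, 64 mm across, 62 mm high, origin at its underside. Leave alone.
- carton: Small cardboard carton, 110 x 80 x 70 mm, origin at its underside. Leave alone.
- handwheel: Spare yellow handwheel, 90 mm across, lying flat on the bench. Leave alone.
Mind the look-alikes: they are no part of the job. What is meant by the valve is not purple, and is the larger of those in its own colour.

How it is judged:
By the outcome, as a careful person would: the job done as asked, in the order asked, and still so for the second after the job is handed in, with the robot touching nothing.
It also fails if it takes over 72 s, if anything falls off the work surface, if the arm or the gripper's body presses on something with over 40 N, if the wrist force passes 120 N, or if a joint passes its speed limit or range.

## Robot

A 6-joint arm with a two-finger parallel gripper is mounted at the origin on the work surface. World frame = base frame: x ahead of the robot, y to its left, z up, the work surface at z = 0. Lengths are in m, angles in rad, forces in N, time in s.
With the tool pointing down it reaches from about 0.35 to 0.775 m from the base axis. Payload 5.5 kg.
Tool frame: the origin (TCP) lies midway between the tips of the shut fingers; the grasp point (between the pads) lies 19 mm behind it; z points along the fingers, y is the line along which they close (so a half turn about z gives the same grasp; the last joint's range is limited). The gripper opens to 85 mm and grips with 20 to 120 N. Pads are 22 mm wide; open, the fingers measure 114 mm over their backs; the gripper's body (76 mm by 85 mm) begins 54 mm behind the grasp point. The pads swing forward as they close: fully open they stand 13 mm farther back than shut.
Start: joints at [1.128, 0.313, 0.046, 1.304, 0, 1.431], TCP at [0.171, 0.549, 0.231] pointing down, gripper open.
Joint ranges: [-2.76, 2.76], [-0.86, 1.69], [-1.03, 1.26], [-2.2, 2.34], [-1.47, 1.5], [-3.14, 3.14]. Speed limits (rad/s): [2.57, 2.57, 3.14, 3.14, 3.14, 3.14].

## Interface

Orientations are given as a unit quaternion [w, x, y, z].
In Python, from workcell import telemetry, imaging, env gives the robot as it stands. The module is installed in compiled form; this text tells all that it offers.
- The arm moves only by the tool step_arm, never from a script. Its argument "moves" is a list of rows, each a list of 3 entries, a list of its own where there are three numbers: the shift along the tool's x, y, z in mm, then the turn, a rotation vector about the tool's x, y, z in rad, then the finger opening in mm, from 0 to 85.4. A call has 1 to 8 rows; each row is the pose to reach, as a shift and turn from the pose commanded when the call began, along the tool's axes at that moment; what a row does not reach only later rows make up. A row lasts 1/12 s, in which the tool goes at most 41.7 mm and 7.16 degrees, less where a joint would pass 70% of its speed; a pose out of reach is approached as far as the arm can. A call with a gripper value outside its range is refused whole. The fingers move at their own pace and stop on an object; "grip_force" is the grip in N (left out, the last holds). Time passes only in rows, so rows that repeat a pose let the fingers close. It gives the time, the measured TCP pose, the force, the opening and the grip force at its end, in the units of the state.
- telemetry.get_state(): the state, without advancing time (a new reading comes with each control period).
- imaging.read_camera(name): name is "scene" or "top" or "wrist"; returns the picture (400x640x3 uint8, red, green, blue); there is no depth.
- imaging.camera_params(name): a dict with "camera_matrix" (3x3 intrinsics, pixels), "D" ([k1, k2, p1, p2, k3] as OpenCV has them; the pictures are not rectified), "pose" (4x4, takes a point from camera to world coordinates). Camera axes: x right, y up, looking along -z (the intrinsics and any distortion apply to the point x, -y, -z); pixel columns grow to the right and rows downward; lengths in m; the calibration is good to about 2 mm. A picture is of the moment at which its call begins: read the wrist's pose just before it. camera_params takes no time and is no camera call; for the wrist camera it gives the pose at the moment of the call.
- env.hand_in(): hands the job in; it is judged then, once.
The state is a dict: "clock": time; "joint_pos": joint angles; "qvel": joint speeds; "tau": joint torques, N m; "tcp_pos": TCP position; "orientation": TCP orientation; "wrist_force": force on the tool from outside, world axes, zero at the start; "ft_torque": the same for the moment, N m; "finger_gap": finger opening in m; "grip_force": force on a finger pad.
Only numpy, scipy, OpenCV 4.12 (cv2) and the standard library are available. Lean on these libraries where they do the work, as an engineer would, in place of code of your own. Each camera call takes 0.05 s, during which the arm holds its last target. There are 200 camera calls.

## Working session

There is one attempt and no reset: what is moved stays moved. The work goes in short steps, Python scripts to look and compute and a tool call to move; the robot and the scene stay as the last step left them, time stands still between calls to the robot, and variables do not carry over. Pictures are saved under pics/ and viewed, at most 12 in all, crops included, and the job is handed in when it is done.

Besides the shell and the picture viewer there is one more tool, called as name(argument=value, ...), one argument or row to a line, values as JSON. step_arm: Moves the arm, as the interface text tells. Its arguments: {"type":"object","properties":{"moves":{"type":"array"},"grip_force":{"type":"number"}},"required":["moves"]}

```bash
mkdir -p pics
cat > h.py <<'E'
import numpy as np, cv2
from workcell import telemetry, imaging, env
def snap(n,f):
    p=imaging.camera_params(n); im=imaging.read_camera(n); cv2.imwrite('pics/'+f,im[:,:,::-1]); return im,p
def proj(p,P):
    T=np.linalg.inv(np.array(p['pose'])); q=np.atleast_2d(P)@T[:3,:3].T+T[:3,3]; q=q*[1,-1,-1]
    return cv2.projectPoints(q,np.zeros(3),np.zeros(3),np.array(p['camera_matrix']),np.array(p['D'],float))[0][:,0]
def ray(p,uv,z):
    n=cv2.undistortPoints(np.array([[uv]],float),np.array(p['camera_matrix']),np.array(p['D'],float))[0,0]
    T=np.array(p['pose']); d=T[:3,:3]@np.array([n[0],-n[1],-1]); o=T[:3,3]
    return o+d*(z-o[2])/d[2]
E
python3 - <<'E'
from h import *
a,p=snap('top','top1.png'); b,q=snap('scene','scene1.png')
print(np.round(p['pose'],3),np.round(q['pose'],3)); s=telemetry.get_state(); print(s)
E
```

```text
[[-0.009  0.995 -0.096  0.432]
 [-1.    -0.009 -0.003 -0.004]
 [-0.004  0.096  0.995  1.424]
 [ 0.     0.     0.     1.   ]] [[ 0.317 -0.798  0.512  1.119]
 [ 0.948  0.262 -0.179 -0.222]
 [ 0.009  0.543  0.84   0.993]
 [ 0.     0.     0.     1.   ]]
{'clock': 0.1, 'joint_pos': array([ 1.12840202e+00,  3.13976415e-01,  4.50970998e-02,  1.30357912e+00,
       -4.40011057e-06,  1.43119946e+00]), 'qvel': array([ 0.00072859, -0.00104826,  0.00127496,  0.00047782,  0.00058543,
        0.00085033]), 'tau': array([ 3.49883361e-03, -4.81724167e+01,  2.99243653e+01,  1.27109824e-02,
       -7.71286949e-06,  5.03244252e-06]), 'tcp_pos': array([0.17127692, 0.54843301, 0.23047079]), 'orientation': array([-2.36326606e-04,  1.50820945e-01,  9.88560748e-01, -7.96745652e-04]), 'wrist_force': array([-0.13494119,  0.22138396,  0.26245563]), 'ft_torque': array([-0.0185474 , -0.04973313, -0.00553868]), 'grip_force': 0.0, 'finger_gap': 0.0853491206056983}
```

View pics/top1.png

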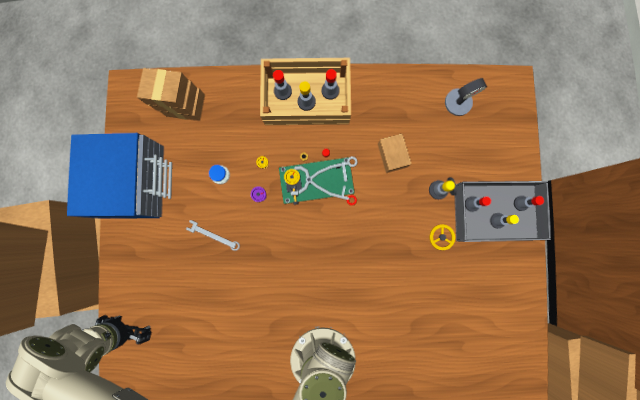

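View pics/scene1.png

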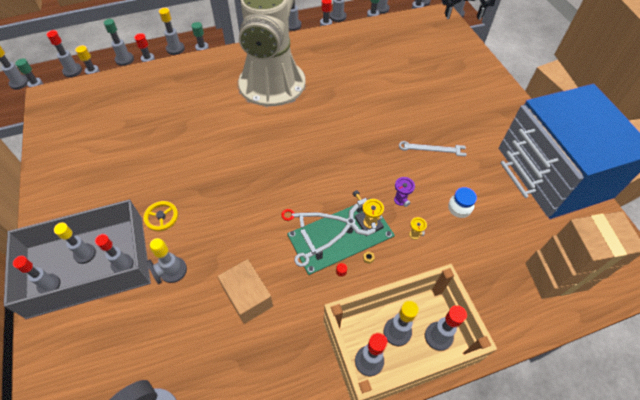

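The valve candidates in the top view are the brass one in the clamp at (292,177), a small brass one at (262,161) and a purple one at (258,194). By the description I choose the larger brass one in the clamp, and check it in a close crop.

Run:
```python
from h import *
a=cv2.imread('pics/top1.png')[140:215,245:370]; b=cv2.imread('pics/scene1.png')[170:290,270:430]
c=np.vstack([cv2.resize(a,None,fx=6,fy=6,interpolation=3)[:, :750]]); cv2.imwrite('pics/c1.png',c)
p=imaging.camera_params('top')
for n,uv,z in [('fix',(352,161),.05),('red',(352,200),.05),('wheel',(292,177),.095)]: print(n,ray(p,uv,z).round(4))
```

```text
fix [ 0.6764 -0.1051  0.05  ]
red [ 0.5432 -0.1029  0.05  ]
wheel [0.617  0.0959 0.095 ]
```

View pics/c1.png

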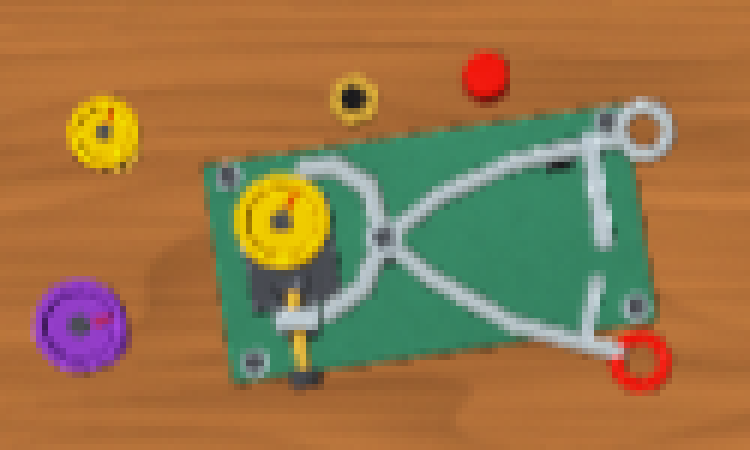

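The crop confirms the large brass valve in the clamp, with its wheel at top pixel (292,176.8). The pivot is at (308.8,179.5), the fixed ring at (352.2,161.7) and the red ring at (351.8,200.2).

```bash
cat >> h.py <<'E'
def fitstand(p,obs):
    # obs: list of (stand pt, uv)
    from scipy.optimize import least_squares
    def P(v,S): 
        c,s=np.cos(v[2]),np.sin(v[2]); return np.array([v[0]+c*S[:,0]-s*S[:,1],v[1]+s*S[:,0]+c*S[:,1],S[:,2]]).T
    S=np.array([o[0] for o in obs],float); U=np.array([o[1] for o in obs],float)
    r=least_squares(lambda v:(proj(p,P(v,S))-U).ravel(),[.62,.03,0])
    return r.x,r.fun.reshape(-1,2)
def s2w(v,S):
    c,s=np.cos(v[2]),np.sin(v[2]); return np.array([v[0]+c*S[0]-s*S[1],v[1]+s*S[0]+c*S[1],S[2]])
def t2(dw): # world vec -> tool axes mm
    from scipy.spatial.transform import Rotation as R
    q=telemetry.get_state()['orientation']; return R.from_quat([q[1],q[2],q[3],q[0]]).inv().apply(dw)*1e3
E
python3 - <<'E'
from h import *
p=imaging.camera_params('top')
obs=[((0,0,.055),(308.8,179.5)),((.04,-.155,.052),(352.2,161.7)),((-.089,-.133,.052),(351.8,200.2))]
v,r=fitstand(p,obs); print(v.round(4),r.round(2))
w=ray(p,(292,176.8),.095); print('wheel',w, 'seat',s2w(v,(0,.055,.026)))
c,s=np.cos(v[2]),np.sin(v[2]); d=w-[v[0],v[1],0]; print('wheel in stand',c*d[0]+s*d[1],-s*d[0]+c*d[1])
from scipy.spatial.transform import Rotation as R
st=telemetry.get_state(); q=st['orientation']; print(R.from_quat([q[1],q[2],q[3],q[0]]).as_matrix().round(3))
W=imaging.camera_params('wrist'); print(np.round(W['pose'],3),W['camera_matrix'])
# corners check
img=cv2.imread('pics/top1.png'); print(proj(p,[s2w(v,(x,y,.01)) for x in(-.065,.065) for y in(-.125,.125)]))
E
```

```text
[0.6131 0.0421 0.1349] [[ 0.01  0.13]
 [ 0.14  0.01]
 [-0.14 -0.13]]
wheel [0.61770108 0.0959072  0.095     ] seat [0.60570733 0.09663287 0.026     ]
wheel in stand 0.011787195410621495 0.052667913717748614
[[-0.955  0.298 -0.001]
 [ 0.298  0.955 -0.002]
 [ 0.    -0.002 -1.   ]]
[[ 0.298 -0.919 -0.256  0.106]
 [ 0.955  0.287  0.082  0.57 ]
 [-0.002 -0.269  0.963  0.373]
 [ 0.     0.     0.     1.   ]] [[331.68258979   0.         318.22769938]
 [  0.         331.68258979 192.64605138]
 [  0.           0.           1.        ]]
[[347.50634951 194.56424166]
 [276.25424734 204.85721681]
 [341.95507784 158.04176301]
 [271.36292686 168.21172925]]
```

```bash
cat >> h.py <<'E'
V=np.array([.6131,.0421,.1349])
def Rt():
    from scipy.spatial.transform import Rotation as R
    q=telemetry.get_state()['orientation']; return R.from_quat([q[1],q[2],q[3],q[0]])
def togo(P): # mm in tool axes from measured pose
    return t2(np.array(P)-telemetry.get_state()['tcp_pos']).round(1)
E
python3 - <<'E'
from h import *
r=s2w(V,(-.089,-.133,.05)); n=np.array([np.cos(-.12),np.sin(-.12),0]); 
t=r-n*.044; t[2]=.12; print(r,t,togo(t))
p=imaging.camera_params('top')
for uv in [(294.7,191.8),(294.7,193)]:
    w=ray(p,uv,.057); c,s=np.cos(V[2]),np.sin(V[2]); d=w-[V[0],V[1],0]; print(c*d[0]+s*d[1],-s*d[0]+c*d[1])
E
```

```text
[ 0.54279592 -0.10166139  0.05      ] [ 0.49911234 -0.09639405  0.12      ] [-505.2 -517.6  111.2]
-0.034286664749057366 0.05275494187558426
-0.03830358579602546 0.0533102312417016
```

step_arm(
  moves=[
    [[-505,-517,80],[0,0,-0.18],0],
    [[-505,-517,80],[0,0,-0.18],0],
    [[-505,-517,80],[0,0,-0.18],0],
    [[-505,-517,80],[0,0,-0.18],0],
    [[-505,-517,80],[0,0,-0.18],0],
    [[-505,-517,80],[0,0,-0.18],0],
    [[-505,-517,80],[0,0,-0.18],0],
    [[-505,-517,80],[0,0,-0.18],0],
  ],
)

```text
clock: 0.77
tcp_pos: [0.3217, 0.2522, 0.1943]
orientation: [0.0, 0.061, 0.998, -0.0]
wrist_force: [0.1, -0.2, -0.1]
finger_gap: 0.0
grip_force: 0.0
```

Run:
```python
from h import *
print(telemetry.get_state()['tcp_pos'],togo((.4991,-.0964,.12)),Rt().as_matrix().round(3))
```

```text
[0.3216524  0.25219553 0.19432841] [-218.6 -324.4   74.3] [[-0.993  0.122  0.   ]
 [ 0.122  0.993 -0.   ]
 [-0.     0.    -1.   ]]
```

step_arm(
  moves=[
    [[-217,-322,74],[0,0,0],0],
    [[-217,-322,74],[0,0,0],0],
    [[-217,-322,74],[0,0,0],0],
    [[-217,-322,74],[0,0,0],0],
    [[-217,-322,74],[0,0,0],0],
    [[-217,-322,74],[0,0,0],0],
    [[-217,-322,74],[0,0,0],0],
    [[-217,-322,74],[0,0,0],0],
  ],
)

```text
clock: 1.43
tcp_pos: [0.4701, -0.0399, 0.1317]
orientation: [-0.0, 0.062, 0.998, 0.0]
wrist_force: [1.3, 0.5, -0.2]
finger_gap: 0.0001
grip_force: 0.0
```

step_arm(
  moves=[
    [[0,0,0],[0,0,0],0],
  ],
)

```text
clock: 1.52
tcp_pos: [0.4729, -0.0438, 0.1309]
orientation: [0.001, 0.065, 0.998, -0.001]
wrist_force: [0.6, -0.3, 0.2]
finger_gap: -0.0002
grip_force: 0.0
```

Run:
```python
from h import *
im,p=snap('wrist','w1.png')
r=s2w(V,(-.089,-.133,.05))
print(telemetry.get_state()['tcp_pos'],togo((.4991,-.0964,.12)),proj(p,[r,s2w(V,(.04,-.155,.05)),s2w(V,(0,0,.055)),[.6177,.0959,.095]]).round(1))
```

```text
[ 0.47091523 -0.04104217  0.13109933] [-35.1 -51.3  11.1] [[254.8 295.9]
 [276.9 426. ]
 [447.4 355.9]
 [548.6 396.4]]
```

View pics/w1.png

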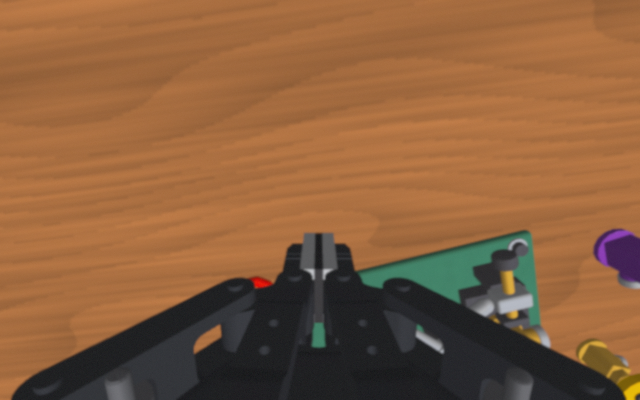

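The wrist view shows the shut fingertips at (320,235) and the red ring peeking out at (258,283), which agrees with the estimate. I'll go to the pre-push point and descend.

step_arm(
  moves=[
    [[-34,-50,11],[0,0,0],0],
    [[-34,-50,11],[0,0,0],0],
    [[-34,-50,11],[0,0,0],0],
    [[-34,-50,50],[0,0,0],0],
    [[-34,-50,90],[0,0,0],0],
    [[-34,-50,92],[0,0,0],0],
    [[-34,-50,92],[0,0,0],0],
    [[-34,-50,92],[0,0,0],0],
  ],
)

```text
clock: 2.23
tcp_pos: [0.4976, -0.0908, 0.0415]
orientation: [-0.0, 0.061, 0.998, 0.0]
wrist_force: [0.8, -0.1, 0.1]
finger_gap: -0.0002
grip_force: 0.0
```

```bash
cat >> h.py <<'E'
def st():
    s=telemetry.get_state(); c,n=np.cos(V[2]),np.sin(V[2])
    M=np.array([[c,n,0],[-n,c,0],[0,0,1]]); t=M@(s['tcp_pos']-[V[0],V[1],0])*1e3
    print('t',s['clock'],'tcp stand',t.round(1),'F stand',(M@s['wrist_force']).round(2),'Mz',s['ft_torque'].round(3),'yaw',np.round(Rt().as_matrix()[:2,0],3))
    return t
E
python3 - <<'E'
from h import *
st(); r=s2w(V,(-.089,-.133,.04)); print('ring in tool mm',togo(r))
E
```

```text
t 2.2333 tcp stand [-132.3 -116.1   41.5] F stand [ 0.8  -0.19  0.14] Mz [-0.003  0.024 -0.041] yaw [-0.993  0.121]
ring in tool mm [-46.2  -5.3   1.4]
```

step_arm(
  moves=[
    [[-10,-5,2],[0,0,0],0],
    [[-15,-5,2],[0,0,0],0],
    [[-19,-6,2],[0,0,0],0],
    [[-22,-7,2],[0,0,0],0],
    [[-25,-8,2],[0,0,0],0],
    [[-28,-9,2],[0,0,0],0],
    [[-31,-9,2],[0,0,0],0],
    [[-31,-9,2],[0,0,0],0],
  ],
)

```text
clock: 2.9
tcp_pos: [0.5276, -0.1046, 0.0382]
orientation: [0.0, 0.061, 0.998, -0.0]
wrist_force: [-0.9, -0.5, 0.0]
finger_gap: -0.0001
grip_force: 0.7
```

Run:
```python
from h import *
st(); im,p=snap('top','top2.png'); cv2.imwrite('pics/c2.png',cv2.resize(im[140:215,245:370,::-1],None,fx=6,fy=6,interpolation=3))
```

```text
t 2.9 tcp stand [-104.4 -133.9   38.2] F stand [-0.96 -0.4   0.  ] Mz [-0.038  0.346  0.044] yaw [-0.992  0.123]
```

View pics/c2.png

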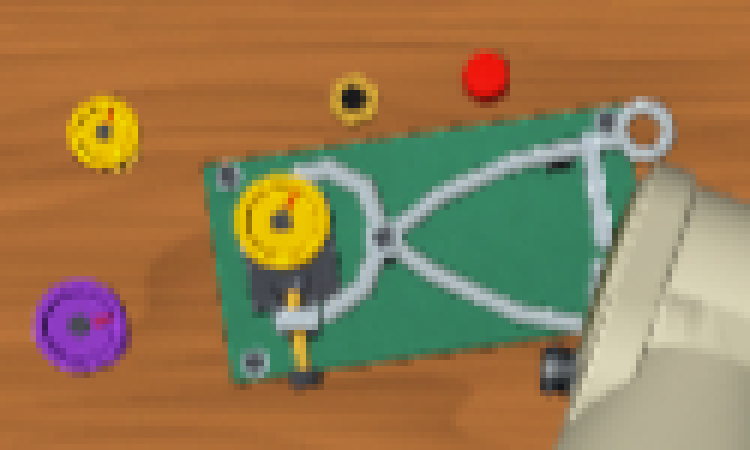

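The jaws are still open around the valve. The handle is moving and the ratchet bars are converging at crop (595,250). I'll keep pushing by feel.

step_arm(
  moves=[
    [[-3,-1,0],[0,0,0],0],
    [[-6,-1.5,0],[0,0,0],0],
    [[-9,-2,0],[0,0,0],0],
    [[-12,-2.5,0],[0,0,0],0],
    [[-14,-3,0],[0,0,0],0],
    [[-16,-3,0],[0,0,0],0],
    [[-16,-3,0],[0,0,0],0],
  ],
)

```text
clock: 3.53
tcp_pos: [0.5415, -0.1091, 0.0375]
orientation: [-0.002, 0.061, 0.998, 0.0]
wrist_force: [-4.6, -0.3, -1.3]
finger_gap: 0.0001
grip_force: 2.2
```

Run:
```python
from h import *
st()
```

```text
t 3.5333 tcp stand [ -91.3 -140.2   37.5] F stand [-4.58  0.34 -1.35] Mz [-0.118  0.936  0.003] yaw [-0.992  0.123]
```

step_arm(
  moves=[
    [[-2,-0.2,0],[0,0,0],0],
    [[-4,-0.5,0],[0,0,0],0],
    [[-5,-0.8,0],[0,0,0],0],
    [[-5,-0.8,0],[0,0,0],0],
  ],
)

```text
clock: 3.87
tcp_pos: [0.5458, -0.1101, 0.0373]
orientation: [-0.002, 0.061, 0.998, 0.001]
wrist_force: [-5.0, 0.5, -1.6]
finger_gap: -0.0001
grip_force: 2.6
```

Run:
```python
from h import *
st()
```

```text
t 3.8667 tcp stand [ -87.1 -141.8   37.3] F stand [-4.91  1.14 -1.63] Mz [ 0.029  1.029 -0.014] yaw [-0.992  0.123]
```

step_arm(
  moves=[
    [[-2,-0.2,0],[0,0,0],0],
    [[-4,-0.4,0],[0,0,0],0],
    [[-5,-0.5,0],[0,0,0],0],
    [[-5,-0.5,0],[0,0,0],0],
  ],
)

```text
clock: 4.2
tcp_pos: [0.5507, -0.1113, 0.0372]
orientation: [-0.002, 0.061, 0.998, 0.0]
wrist_force: [-6.1, -0.2, -0.8]
finger_gap: -0.0
grip_force: 3.2
```

step_arm(
  moves=[
    [[-2,-0.1,0],[0,0,0],0],
    [[-4,-0.3,0],[0,0,0],0],
    [[-5,-0.3,0],[0,0,0],0],
    [[-5,-0.3,0],[0,0,0],0],
  ],
)

```text
clock: 4.53
tcp_pos: [0.5546, -0.1121, 0.0368]
orientation: [-0.003, 0.061, 0.998, 0.0]
wrist_force: [-7.8, -0.0, -2.7]
finger_gap: 0.0003
grip_force: 3.6
```

Run:
```python
from h import *
st()
```

```text
t 4.5333 tcp stand [ -78.7 -144.9   36.8] F stand [-7.73  1.05 -2.66] Mz [-0.133  1.453 -0.012] yaw [-0.992  0.123]
```

step_arm(
  moves=[
    [[-1.5,0,0],[0,0,0],0],
    [[-3,0,0],[0,0,0],0],
    [[-3,0,0],[0,0,0],0],
  ],
)

```text
clock: 4.78
tcp_pos: [0.5578, -0.1124, 0.0369]
orientation: [-0.003, 0.061, 0.998, 0.0]
wrist_force: [-7.1, -0.0, -2.2]
finger_gap: 0.0
grip_force: 3.5
```

step_arm(
  moves=[
    [[-1.5,0,0],[0,0,0],0],
    [[-3,0,0],[0,0,0],0],
    [[-3,0,0],[0,0,0],0],
  ],
)

```text
clock: 5.03
tcp_pos: [0.5614, -0.1129, 0.0371]
orientation: [-0.002, 0.061, 0.998, 0.001]
wrist_force: [-6.1, 0.4, -1.8]
finger_gap: -0.0
grip_force: 3.4
```

Run:
```python
from h import *
st()
```

```text
t 5.0333 tcp stand [ -72.1 -146.7   37.1] F stand [-6.02  1.2  -1.77] Mz [0.052 1.298 0.006] yaw [-0.992  0.123]
```

step_arm(
  moves=[
    [[-1.5,0,0],[0,0,0],0],
    [[-3,0,0],[0,0,0],0],
    [[-4,0,0],[0,0,0],0],
    [[-4,0,0],[0,0,0],0],
  ],
)

```text
clock: 5.37
tcp_pos: [0.5643, -0.1134, 0.0367]
orientation: [-0.003, 0.062, 0.998, 0.0]
wrist_force: [-8.3, -1.0, -3.1]
finger_gap: -0.0001
grip_force: 3.9
```

step_arm(
  moves=[
    [[-1.5,0.1,0],[0,0,0],0],
    [[-3,0.2,0],[0,0,0],0],
    [[-3,0.2,0],[0,0,0],0],
  ],
)

```text
clock: 5.62
tcp_pos: [0.5679, -0.1133, 0.0369]
orientation: [-0.003, 0.061, 0.998, 0.001]
wrist_force: [-7.1, 0.1, -2.4]
finger_gap: 0.0
grip_force: 3.2
```

Run:
```python
from h import *
st()
```

```text
t 5.6167 tcp stand [ -65.7 -147.9   36.9] F stand [-7.    1.08 -2.4 ] Mz [ 0.133  1.276 -0.014] yaw [-0.992  0.123]
```

step_arm(
  moves=[
    [[-1.5,0.1,0],[0,0,0],0],
    [[-3,0.2,0],[0,0,0],0],
    [[-3,0.2,0],[0,0,0],0],
  ],
)

```text
clock: 5.87
tcp_pos: [0.5701, -0.1135, 0.0366]
orientation: [-0.003, 0.061, 0.998, 0.001]
wrist_force: [-6.9, -0.8, -3.0]
finger_gap: 0.0002
grip_force: 4.1
```

step_arm(
  moves=[
    [[-1.5,0.1,0],[0,0,0],0],
    [[-3,0.2,0],[0,0,0],0],
    [[-3,0.2,0],[0,0,0],0],
  ],
)

```text
clock: 6.12
tcp_pos: [0.5738, -0.1137, 0.0369]
orientation: [-0.003, 0.061, 0.998, 0.001]
wrist_force: [-6.9, 0.0, -2.6]
finger_gap: 0.0001
grip_force: 3.4
```

Run:
```python
from h import *
st()
```

```text
t 6.1167 tcp stand [ -59.9 -149.1   36.9] F stand [-6.82  0.95 -2.58] Mz [-0.002  1.408 -0.038] yaw [-0.992  0.123]
```

step_arm(
  moves=[
    [[-1.5,0.1,0],[0,0,0],0],
    [[-3,0.3,0],[0,0,0],0],
    [[-3,0.3,0],[0,0,0],0],
  ],
)

```text
clock: 6.37
tcp_pos: [0.577, -0.1139, 0.0369]
orientation: [-0.002, 0.061, 0.998, 0.001]
wrist_force: [-4.1, -0.4, -0.4]
finger_gap: 0.0003
grip_force: 2.0
```

step_arm(
  moves=[
    [[-1.5,0.1,0],[0,0,0],0],
    [[-3,0.3,0],[0,0,0],0],
    [[-3,0.3,0],[0,0,0],0],
  ],
)

```text
clock: 6.62
tcp_pos: [0.5795, -0.114, 0.0368]
orientation: [-0.003, 0.061, 0.998, 0.0]
wrist_force: [-8.0, -0.0, -2.1]
finger_gap: 0.0
grip_force: 3.8
```

Run:
```python
from h import *
st()
im,p=snap('top','top3.png'); cv2.imwrite('pics/c3.png',cv2.resize(im[140:215,245:370,::-1],None,fx=6,fy=6,interpolation=3))
```

```text
t 6.6167 tcp stand [ -54.3 -150.1   36.8] F stand [-7.94  1.04 -2.07] Mz [-0.106  1.513 -0.047] yaw [-0.992  0.123]
```

View pics/c3.png

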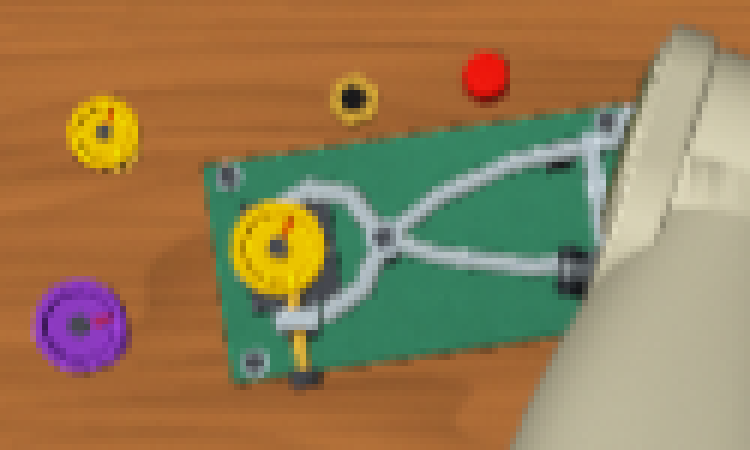

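The crop shows the valve pushed to (278,247) by the closing jaw, and no bite yet. I'll continue in small steps.

step_arm(
  moves=[
    [[-1.5,0.1,0],[0,0,0],0],
    [[-3,0.3,0],[0,0,0],0],
    [[-3,0.3,0],[0,0,0],0],
  ],
)

```text
clock: 6.92
tcp_pos: [0.5829, -0.1141, 0.0369]
orientation: [-0.003, 0.061, 0.998, 0.0]
wrist_force: [-7.1, -0.3, -1.6]
finger_gap: -0.0002
grip_force: 3.4
```

Run:
```python
from h import *
st()
```

```text
t 6.9167 tcp stand [ -51.  -150.7   36.9] F stand [-7.05  0.63 -1.62] Mz [-0.111  1.347 -0.009] yaw [-0.992  0.123]
```

step_arm(
  moves=[
    [[-1.5,0.2,0],[0,0,0],0],
    [[-3,0.4,0],[0,0,0],0],
    [[-3,0.4,0],[0,0,0],0],
  ],
)

```text
clock: 7.17
tcp_pos: [0.5851, -0.1141, 0.0366]
orientation: [-0.003, 0.062, 0.998, 0.0]
wrist_force: [-7.6, -0.6, -2.6]
finger_gap: -0.0003
grip_force: 4.2
```

Run:
```python
from h import *
st()
```

```text
t 7.1667 tcp stand [ -48.7 -151.    36.6] F stand [-7.66  0.39 -2.63] Mz [-0.196  1.669  0.011] yaw [-0.992  0.123]
```

step_arm(
  moves=[
    [[-1.5,0.2,0],[0,0,0],0],
    [[-3,0.4,0],[0,0,0],0],
    [[-3,0.4,0],[0,0,0],0],
  ],
)

```text
clock: 7.42
tcp_pos: [0.5882, -0.1141, 0.0367]
orientation: [-0.003, 0.062, 0.998, 0.0]
wrist_force: [-9.1, -0.1, -1.9]
finger_gap: -0.0002
grip_force: 4.4
```

Run:
```python
from h import *
st()
```

```text
t 7.4167 tcp stand [ -45.7 -151.4   36.7] F stand [-9.04  1.08 -1.87] Mz [-0.151  1.758 -0.034] yaw [-0.992  0.123]
```

step_arm(
  moves=[
    [[-1.5,0.2,0],[0,0,0],0],
    [[-3,0.4,0],[0,0,0],0],
    [[-3,0.4,0],[0,0,0],0],
  ],
)

```text
clock: 7.67
tcp_pos: [0.5898, -0.1142, 0.0362]
orientation: [-0.005, 0.062, 0.998, 0.0]
wrist_force: [-11.8, -1.8, -1.0]
finger_gap: -0.0003
grip_force: 5.5
```

Run:
```python
from h import *
st()
```

```text
t 7.6667 tcp stand [ -44.1 -151.7   36.2] F stand [-11.91  -0.24  -1.01] Mz [-3.540e-01  2.252e+00 -2.000e-03] yaw [-0.992  0.123]
```

The bite is felt at 12 N, so I'll use smaller steps.

step_arm(
  moves=[
    [[-1.5,0.2,0],[0,0,0],0],
    [[-2,0.2,0],[0,0,0],0],
    [[-2,0.2,0],[0,0,0],0],
  ],
)

```text
clock: 7.92
tcp_pos: [0.591, -0.1142, 0.0359]
orientation: [-0.006, 0.062, 0.998, 0.0]
wrist_force: [-12.6, -2.8, -1.6]
finger_gap: 0.0001
grip_force: 6.3
```

Run:
```python
from h import *
st()
```

```text
t 7.9167 tcp stand [ -42.9 -151.9   35.9] F stand [-12.82  -1.13  -1.6 ] Mz [-0.42   2.534 -0.08 ] yaw [-0.992  0.123]
```

step_arm(
  moves=[
    [[-1.5,0,0],[0,0,0],0],
    [[-2,0,0],[0,0,0],0],
    [[-2,0,0],[0,0,0],0],
  ],
)

```text
clock: 8.17
tcp_pos: [0.5936, -0.1144, 0.0363]
orientation: [-0.005, 0.062, 0.998, 0.0]
wrist_force: [-12.5, -1.1, -0.6]
finger_gap: 0.0002
grip_force: 5.8
```

Run:
```python
from h import *
st()
```

```text
t 8.1667 tcp stand [ -40.4 -152.4   36.3] F stand [-12.51   0.62  -0.61] Mz [-0.302  2.351  0.009] yaw [-0.992  0.123]
```

step_arm(
  moves=[
    [[-1.5,0.1,0],[0,0,0],0],
    [[-2,0.2,0],[0,0,0],0],
    [[-2,0.2,0],[0,0,0],0],
  ],
)

```text
clock: 8.42
tcp_pos: [0.5945, -0.1144, 0.0359]
orientation: [-0.006, 0.062, 0.998, 0.0]
wrist_force: [-14.1, -1.8, -0.5]
finger_gap: 0.0
grip_force: 6.9
```

Run:
```python
from h import *
st()
```

```text
t 8.4167 tcp stand [ -39.5 -152.6   35.9] F stand [-14.2   0.1  -0.5] Mz [-0.445  2.78  -0.015] yaw [-0.992  0.123]
```

step_arm(
  moves=[
    [[-1.0,0.1,0],[0,0,0],0],
    [[-1.5,0.2,0],[0,0,0],0],
    [[-1.5,0.2,0],[0,0,0],0],
  ],
)

```text
clock: 8.67
tcp_pos: [0.5952, -0.1145, 0.0355]
orientation: [-0.007, 0.062, 0.998, -0.0]
wrist_force: [-15.1, -2.3, 0.2]
finger_gap: 0.0001
grip_force: 7.6
```

Run:
```python
from h import *
st()
```

```text
t 8.6667 tcp stand [ -38.8 -152.7   35.5] F stand [-15.23  -0.25   0.23] Mz [-0.511  3.081 -0.045] yaw [-0.992  0.124]
```

step_arm(
  moves=[
    [[-1.0,0.1,0],[0,0,0],0],
    [[-1.5,0.2,0],[0,0,0],0],
    [[-1.5,0.2,0],[0,0,0],0],
  ],
)

```text
clock: 8.92
tcp_pos: [0.5963, -0.1145, 0.0354]
orientation: [-0.007, 0.062, 0.998, -0.0]
wrist_force: [-16.9, -3.0, -0.6]
finger_gap: 0.0001
grip_force: 7.9
```

Run:
```python
from h import *
st()
```

```text
t 8.9167 tcp stand [ -37.7 -152.9   35.4] F stand [-17.12  -0.73  -0.64] Mz [-0.678  3.217 -0.058] yaw [-0.992  0.124]
```

The push is 17 N, within the window. I'll let go.

step_arm(
  moves=[
    [[5,0,0],[0,0,0],0],
    [[12,0,0],[0,0,0],0],
    [[25,0,0],[0,0,0],0],
    [[40,0,0],[0,0,0],0],
    [[40,0,-40],[0,0,0],0],
    [[40,0,-80],[0,0,0],0],
    [[40,0,-110],[0,0,0],85],
    [[40,0,-110],[0,0,0],85],
  ],
)

```text
clock: 9.58
tcp_pos: [0.5693, -0.1114, 0.1564]
orientation: [0.008, 0.061, 0.998, -0.002]
wrist_force: [0.2, -0.2, 0.4]
finger_gap: 0.0235
grip_force: 0.0
```

Run:
```python
from h import *
st(); p0=telemetry.get_state()['tcp_pos']
im,p=snap('top','top4.png'); cv2.imwrite('pics/c4.png',cv2.resize(im[140:215,245:370,::-1],None,fx=6,fy=6,interpolation=3))
h=cv2.cvtColor(im,cv2.COLOR_RGB2HSV); m=cv2.inRange(h,(22,150,120),(32,255,255)); m[:,:278]=0;m[:,312:]=0;m[:160]=0;m[200:]=0
n,l,s,c=cv2.connectedComponentsWithStats(m); i=1+s[1:,4].argmax(); print(s[i],c[i],'bbox c',s[i][:2]+s[i][2:4]/2-.5)
x=s[i]; 
for uv in (c[i],x[:2]+x[2:4]/2-.5): print(ray(p,uv,.1))
print(togo((*ray(p,c[i],.1)[:2],.2)),telemetry.get_state()['joint_pos'])
```

```text
t 9.5833 tcp stand [ -64.  -146.2  156.4] F stand [ 0.17 -0.19  0.41] Mz [-0.015 -0.053  0.044] yaw [-0.992  0.122]
[283 174  16  17 186] [290.82795699 181.59677419] bbox c [290.5 182. ]
[0.60123285 0.09938356 0.1       ]
[0.59991635 0.10045759 0.1       ]
[ -7.6 212.8 -46.8] [-3.32121900e-01  3.44158630e-01 -1.03737242e-01  1.11103436e+00
  9.70226759e-04 -2.09645552e-01]
```

View pics/c4.png

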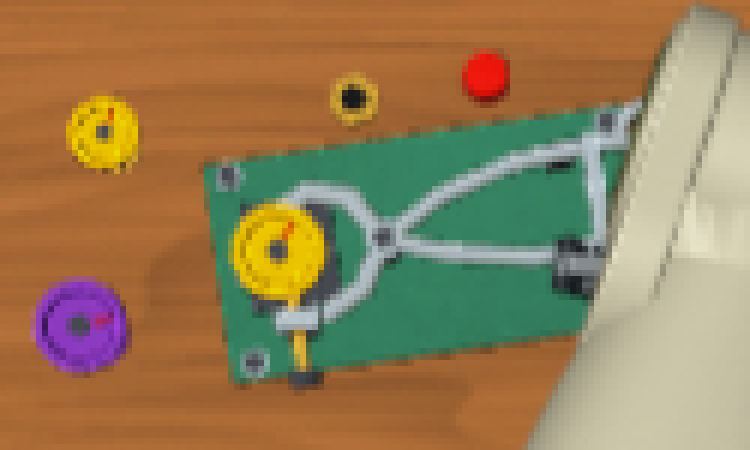

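The handle is holding shut at crop (560,255), with the wheel centre at crop (278,250), about (0.600, 0.0997) in the world frame. I'll move over the wheel.

step_arm(
  moves=[
    [[-2,40,-5],[0,0,0],85],
    [[-3,80,-5],[0,0,0],85],
    [[-4,120,-5],[0,0,0],85],
    [[-5,160,-5],[0,0,0],85],
    [[-6,200,-5],[0,0,0],85],
    [[-7,213,-5],[0,0,0],85],
    [[-7,213,-5],[0,0,0],85],
    [[-7,213,-5],[0,0,0],85],
  ],
)

```text
clock: 10.3
tcp_pos: [0.597, 0.1014, 0.1525]
orientation: [-0.0, 0.06, 0.998, -0.0]
wrist_force: [-0.2, -0.3, 0.5]
finger_gap: 0.085
grip_force: 0.0
```

Run:
```python
from h import *
st(); im,p=snap('wrist','w5.png')
h=cv2.cvtColor(im,cv2.COLOR_RGB2HSV); m=cv2.inRange(h,(22,150,100),(32,255,255))
n,l,s,c=cv2.connectedComponentsWithStats(m)
for i in s[1:,4].argsort()[::-1][:3]+1: print(s[i],c[i],ray(p,c[i],.1))
print(proj(p,[[.6003,.0997,.1]]),togo((.6003,.0997,.072)))
```

```text
t 10.3 tcp stand [ -8.   60.9 152.5] F stand [-0.24 -0.29  0.51] Mz [-0.064 -0.029  0.028] yaw [-0.993  0.12 ]
[ 273  180   82   80 4688] [314.05524744 219.3084471 ] [0.6002871  0.09900455 0.1       ]
[445 250  33  30 386] [463.83160622 261.0492228 ] [0.64061342 0.19206385 0.1       ]
[298 134   1   1   1] [298. 134.] [0.5467757  0.09624363 0.1       ]
[[315.16147054 219.20187396]] [-3.5 -0.2 80.6]
```

View pics/w5.png

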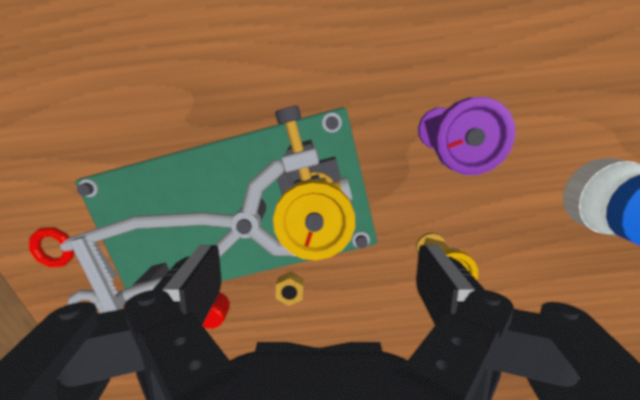

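The wheel is at (314,220), agreeing with the top view, and the locked red ring is visible at (52,247). I'll descend and grip.

step_arm(
  moves=[
    [[-3.5,-0.5,30],[0,0,0],85],
    [[-3.5,-0.5,60],[0,0,0],85],
    [[-3.5,-0.5,80],[0,0,0],85],
    [[-3.5,-0.5,80],[0,0,0],75],
    [[-3.5,-0.5,80],[0,0,0],65],
    [[-3.5,-0.5,80],[0,0,0],58],
  ],
  grip_force=20,
)

```text
clock: 10.85
tcp_pos: [0.6012, 0.0985, 0.0745]
orientation: [0.001, 0.062, 0.998, 0.0]
wrist_force: [-0.3, -0.2, -0.9]
finger_gap: 0.0587
grip_force: 0.0
```

Run:
```python
from h import *
st(); p=imaging.camera_params('wrist'); print(togo((.6003,.0993,.072)))
print('gap',telemetry.get_state()['finger_gap'])
```

```text
t 10.85 tcp stand [-4.2 57.5 74.5] F stand [-0.29 -0.11 -0.85] Mz [ 0.056 -0.024 -0.016] yaw [-0.992  0.124]
[1.  0.7 2.5]
gap 0.058675180132241433
```

Now I'll close gently and read the side force.

step_arm(
  moves=[
    [[0.5,0.5,1],[0,0,0],54],
    [[0.5,0.5,1],[0,0,0],50],
    [[0.5,0.5,1],[0,0,0],46],
    [[0.5,0.5,1],[0,0,0],46],
  ],
  grip_force=25,
)

```text
clock: 11.18
tcp_pos: [0.6013, 0.0991, 0.0745]
orientation: [0.002, 0.062, 0.998, -0.001]
wrist_force: [-0.0, -5.7, 5.5]
finger_gap: 0.0499
grip_force: 25.1
```

Run:
```python
from h import *
st()
```

```text
t 11.1833 tcp stand [-4.  58.1 74.5] F stand [-0.82 -5.66  5.54] Mz [-1.053  0.129  0.04 ] yaw [-0.992  0.123]
```

step_arm(
  moves=[
    [[0.5,-0.7,-1],[0,0,0],46],
    [[0.5,-0.7,-1],[0,0,0.1],46],
    [[0.5,-0.7,-1],[0,0,0.2],46],
    [[0.5,-0.7,-1],[0,0,0.3],46],
    [[0.5,-0.7,-1],[0,0,0.4],46],
  ],
)

```text
clock: 11.6
tcp_pos: [0.6012, 0.0995, 0.0746]
orientation: [0.002, 0.261, 0.965, 0.001]
wrist_force: [3.1, -1.9, 0.8]
finger_gap: 0.0499
grip_force: 27.0
```

Run:
```python
from h import *
st()
```

```text
t 11.6 tcp stand [-4.  58.5 74.6] F stand [ 2.77 -2.28  0.84] Mz [-0.442 -0.522  0.075] yaw [-0.864  0.503]
```

step_arm(
  moves=[
    [[0,0,0],[0,0,0.1],46],
    [[0,0,0],[0,0,0.2],46],
    [[0,0,0],[0,0,0.3],46],
    [[0,0,0],[0,0,0.3],46],
  ],
)

```text
clock: 11.93
tcp_pos: [0.6014, 0.0998, 0.0746]
orientation: [0.002, 0.401, 0.916, 0.001]
wrist_force: [3.8, -0.9, 1.6]
finger_gap: 0.05
grip_force: 27.1
```

Run:
```python
from h import *
st()
```

```text
t 11.9333 tcp stand [-3.9 58.7 74.6] F stand [ 3.64 -1.45  1.59] Mz [-0.307 -0.867 -0.05 ] yaw [-0.678  0.735]
```

step_arm(
  moves=[
    [[0,0,0],[0,0,0.07],46],
    [[0,0,0],[0,0,0.14],46],
    [[0,0,0],[0,0,0.14],46],
  ],
)

```text
clock: 12.18
tcp_pos: [0.6015, 0.0999, 0.0746]
orientation: [0.002, 0.463, 0.887, 0.001]
wrist_force: [6.1, -0.5, 3.0]
finger_gap: 0.0498
grip_force: 27.1
```

Run:
```python
from h import *
st()
```

```text
t 12.1833 tcp stand [-3.8 58.8 74.6] F stand [ 5.95 -1.31  2.98] Mz [-0.11  -1.084 -0.041] yaw [-0.572  0.82 ]
```

step_arm(
  moves=[
    [[-0.5,0.9,-0.6],[0,0,0.05],46],
    [[-0.5,0.9,-0.6],[0,0,0.1],46],
    [[-0.5,0.9,-0.6],[0,0,0.1],46],
  ],
)

```text
clock: 12.43
tcp_pos: [0.6016, 0.0999, 0.0746]
orientation: [0.001, 0.506, 0.863, 0.001]
wrist_force: [5.1, -0.4, 1.3]
finger_gap: 0.0495
grip_force: 27.1
```

Run:
```python
from h import *
st()
```

```text
t 12.4333 tcp stand [-3.6 58.9 74.6] F stand [ 5.05 -1.11  1.35] Mz [-0.047 -1.08  -0.118] yaw [-0.489  0.872]
```

step_arm(
  moves=[
    [[0,0,0],[0,0,0.05],46],
    [[0,0,0],[0,0,0.1],46],
    [[0,0,0],[0,0,0.1],46],
  ],
)

```text
clock: 12.68
tcp_pos: [0.6017, 0.1, 0.0746]
orientation: [0.001, 0.548, 0.836, 0.001]
wrist_force: [5.4, 0.1, 1.2]
finger_gap: 0.0499
grip_force: 27.1
```

Run:
```python
from h import *
st()
```

```text
t 12.6833 tcp stand [-3.5 58.9 74.6] F stand [ 5.32 -0.65  1.18] Mz [ 0.009 -1.199 -0.047] yaw [-0.399  0.917]
```

step_arm(
  moves=[
    [[-0.4,0.9,0],[0,0,0.05],46],
    [[-0.4,0.9,0],[0,0,0.1],46],
    [[-0.4,0.9,0],[0,0,0.1],46],
  ],
)

```text
clock: 12.93
tcp_pos: [0.6025, 0.0998, 0.0746]
orientation: [0.001, 0.589, 0.808, 0.001]
wrist_force: [4.2, -0.5, 1.4]
finger_gap: 0.0506
grip_force: 27.1
```

Run:
```python
from h import *
st()
```

```text
t 12.9333 tcp stand [-2.8 58.6 74.6] F stand [ 4.11 -1.09  1.42] Mz [-0.248 -1.068  0.387] yaw [-0.306  0.952]
```

step_arm(
  moves=[
    [[0,0,0],[0,0,0.05],46],
    [[0,0,0],[0,0,0.1],46],
    [[0,0,0],[0,0,0.1],46],
  ],
)

```text
clock: 13.18
tcp_pos: [0.6032, 0.1001, 0.0747]
orientation: [0.001, 0.628, 0.778, 0.002]
wrist_force: [6.3, -1.3, 0.1]
finger_gap: 0.0501
grip_force: 27.1
```

Run:
```python
from h import *
st()
```

```text
t 13.1833 tcp stand [-2.  58.8 74.7] F stand [ 6.05 -2.17  0.15] Mz [-0.026 -1.409  0.531] yaw [-0.21   0.978]
```

The torque jumped from about 0.08 to 0.5 N·m, so the stop is reached after about 1.1 rad. I'll open, rise and look.

step_arm(
  moves=[
    [[0,0,0],[0,0,0],56],
    [[0,0,0],[0,0,0],70],
    [[0,0,0],[0,0,0],85],
    [[0,0,0],[0,0,0],85],
    [[0,0,-40],[0,0,0],85],
    [[0,0,-80],[0,0,-0.1],85],
    [[0,0,-110],[0,0,-0.2],85],
    [[0,0,-110],[0,0,-0.3],85],
  ],
)

```text
clock: 13.85
tcp_pos: [0.6043, 0.0999, 0.1912]
orientation: [0.004, 0.504, 0.864, 0.003]
wrist_force: [0.6, -0.1, 1.0]
finger_gap: 0.0848
grip_force: 0.0
```

Run:
```python
from h import *
st(); im,p=snap('wrist','w6.png')
h=cv2.cvtColor(im,cv2.COLOR_RGB2HSV); m=cv2.inRange(h,(22,150,100),(32,255,255))
n,l,s,c=cv2.connectedComponentsWithStats(m)
for i in s[1:,4].argsort()[::-1][:1]+1: print(s[i],c[i],ray(p,c[i],.1))
im2,p2=snap('top','top6.png')
a=im[:, :]; b=cv2.resize(im2[140:215,245:370],None,fx=4,fy=4,interpolation=3); 
out=np.zeros((400+0,640,3),np.uint8); cv2.imwrite('pics/w6b.png',np.hstack([cv2.resize(im,(480,300)),b[:, :320]])[:,:,::-1])
```

```text
t 13.85 tcp stand [ -1.   58.5 191.2] F stand [ 0.6  -0.14  0.96] Mz [ 0.07  -0.067 -0.005] yaw [-0.492  0.871]
[ 281  158   70   70 3469] [314.75526088 192.38858461] [0.60141766 0.10192357 0.1       ]
```

View pics/w6b.png

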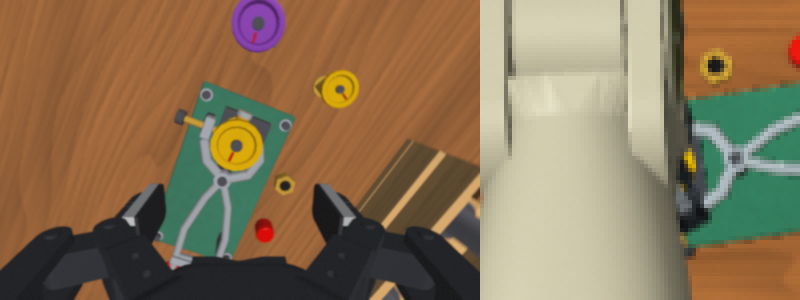

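Run:
```python
from h import *
import glob
# calibrate mark angle: undistort-free approx using wrist camera pose stored? use tool yaw: cam x axis world = -/+tool y
P=imaging.camera_params('wrist'); 
def ang(f,c0,R):
    im=cv2.imread('pics/'+f); h=cv2.cvtColor(im,cv2.COLOR_BGR2HSV)
    m=cv2.inRange(h,(0,150,80),(8,255,255))|cv2.inRange(h,(172,150,80),(180,255,255))
    ys,xs=np.nonzero(m); k=np.hypot(xs-c0[0],ys-c0[1])<38; d=np.array([xs[k].mean()-c0[0],ys[k].mean()-c0[1]])
    w=R@np.array([d[0],-d[1]*1.04]); print(f,k.sum(),d.round(1),np.degrees(np.arctan2(w[1],w[0])).round(1))
R6=np.array(P['pose'])[:2,:2]
# w5 cam rotated back: tool yaw 173.1deg vs now
y=Rt().as_matrix()[:2,0]; dy=np.radians(173.1)-np.arctan2(y[1],y[0]); c,s=np.cos(dy),np.sin(dy)
ang('w6.png',(314.7,192.5),R6); ang('w5.png',(314.0,220.5),np.array([[c,-s],[s,c]])@R6)
im=cv2.imread('pics/w6.png')[110:300,210:420]; cv2.imwrite('pics/w6c.png',cv2.resize(im,None,fx=3,fy=3,interpolation=3))
```

```text
w6.png 13 [-7.4 16.8] -84.6
w5.png 25 [-6.  18.4] -25.0
```

View pics/w6c.png

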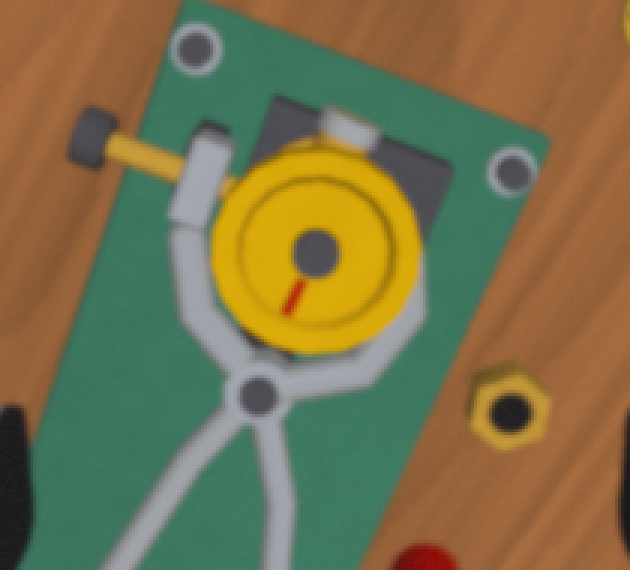

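The mark turned 60° (1.05 rad) and now points along the stand's −y. That matches 1.6 rad shut, and the body is still aligned. Next I locate the locked ring from w5.

Run:
```python
from h import *
from scipy.spatial.transform import Rotation as R
s=telemetry.get_state(); T=np.eye(4); T[:3,:3]=Rt().as_matrix(); T[:3,3]=s['tcp_pos']; P=imaging.camera_params('wrist'); X=np.linalg.inv(T)@np.array(P['pose'])
T5=np.eye(4); T5[:3,:3]=R.from_quat([.06,.998,0,0]).as_matrix(); T5[:3,3]=[.597,.1014,.1525]; P['pose']=T5@X
im=cv2.imread('pics/w5.png'); h=cv2.cvtColor(im,cv2.COLOR_BGR2HSV); m=cv2.inRange(h,(0,150,80),(8,255,255))|cv2.inRange(h,(172,150,80),(180,255,255)); m[:,110:]=0
x,y,w,hh=cv2.boundingRect(m); print(x,y,w,hh)
r=ray(P,(x+w/2-.5,y+hh/2-.5),.05); c,n=np.cos(V[2]),np.sin(V[2]); d=r-[V[0],V[1],0]; print('ring',r,'stand',c*d[0]+n*d[1],-n*d[0]+c*d[1], 'wheel chk',ray(P,(314,220),.1))
t=s2w(V,(-.016,-.159,.10)); print(t)
print('to go', togo(t), s['joint_pos'])
```

```text
28 227 46 41
ring [ 0.61626846 -0.11895436  0.05      ] stand -0.01852072412323641 -0.1600172805320193 wheel chk [0.60027368 0.09861073 0.1       ]
[ 0.61862947 -0.11760731  0.1       ]
to go [-197.9  -91.5   85.6] [3.26216753e-02 3.94476200e-01 5.09342520e-02 1.22446962e+00
 2.02049523e-04 1.09436588e+00]
```

step_arm(
  moves=[
    [[-40,-18,5],[0,0,-0.12],0],
    [[-78,-36,10],[0,0,-0.24],0],
    [[-115,-54,20],[0,0,-0.36],0],
    [[-150,-70,40],[0,0,-0.48],0],
    [[-180,-85,70],[0,0,-0.6],0],
    [[-197,-95,85],[0,0,-0.72],0],
    [[-197,-95,85],[0,0,-0.84],0],
    [[-197,-95,85],[0,0,-0.93],0],
  ],
)

```text
clock: 14.62
tcp_pos: [0.6106, -0.1201, 0.0942]
orientation: [-0.004, 0.067, 0.998, 0.001]
wrist_force: [0.1, 0.7, 0.4]
finger_gap: -0.0003
grip_force: 0.0
```

step_arm(
  moves=[
    [[0,0,0],[0,0,0],0],
  ],
)

```text
clock: 14.7
tcp_pos: [0.6118, -0.119, 0.0959]
orientation: [-0.003, 0.067, 0.998, 0.001]
wrist_force: [-0.5, 0.5, -0.7]
finger_gap: 0.0
grip_force: 0.0
```

Run:
```python
from h import *
st(); print(togo(s2w(V,(-.021,-.159,.058))))
```

```text
t 14.7 tcp stand [ -23.  -159.5   95.9] F stand [-0.46  0.53 -0.68] Mz [ 0.012  0.037 -0.012] yaw [-0.991  0.134]
[-2.   0.9 37.9]
```

step_arm(
  moves=[
    [[-2,1,20],[0,0,0],0],
    [[-2,1,34],[0,0,0],0],
    [[-2,1,38],[0,0,0],0],
    [[-2,1,40],[0,0,0],0],
    [[-2,1,42],[0,0,0],0],
    [[-2,1,42],[0,0,0],0],
  ],
)

```text
clock: 15.2
tcp_pos: [0.6163, -0.1177, 0.057]
orientation: [0.0, 0.067, 0.998, 0.0]
wrist_force: [0.6, 0.2, -0.1]
finger_gap: 0.0004
grip_force: 0.0
```

Run:
```python
from h import *
st()
```

```text
t 15.2 tcp stand [ -18.3 -158.8   57. ] F stand [ 0.65  0.08 -0.14] Mz [ 0.046 -0.008  0.034] yaw [-0.991  0.133]
```

step_arm(
  moves=[
    [[0,0,2],[0,0,0],0],
    [[0,0,2],[0,0,0],0],
  ],
)

```text
clock: 15.37
tcp_pos: [0.6165, -0.118, 0.0554]
orientation: [0.0, 0.067, 0.998, -0.0]
wrist_force: [0.2, -0.2, -0.7]
finger_gap: 0.0001
grip_force: 0.0
```

Run:
```python
from h import *
st()
```

```text
t 15.3667 tcp stand [ -18.1 -159.1   55.4] F stand [ 0.14 -0.22 -0.73] Mz [ 0.075  0.024 -0.005] yaw [-0.991  0.133]
```

step_arm(
  moves=[
    [[4,0,0],[0,0,0],0],
    [[4,0,2],[0,0,0],0],
    [[4,0,4],[0,0,0],0],
    [[4,0,4],[0,0,0],0],
  ],
)

```text
clock: 15.7
tcp_pos: [0.612, -0.1175, 0.0509]
orientation: [-0.0, 0.066, 0.998, -0.0]
wrist_force: [-1.9, -0.8, 2.0]
finger_gap: 0.0
grip_force: 1.5
```

Run:
```python
from h import *
st()
```

```text
t 15.7 tcp stand [ -22.6 -158.    50.9] F stand [-1.95 -0.57  2.04] Mz [-0.185  0.502  0.039] yaw [-0.991  0.133]
```

step_arm(
  moves=[
    [[0,0,2],[0,0,0],0],
    [[0,0,4],[0,0,0],0],
    [[6,-0.5,4],[0,0,0],0],
    [[14,-1.5,4],[0,0,0],0],
    [[24,-2,4],[0,0,0],0],
    [[34,-1.5,4],[0,0,0],0],
    [[44,-0.5,4],[0,0,0],0],
    [[54,1,4],[0,0,0],0],
  ],
)

```text
clock: 16.37
tcp_pos: [0.5605, -0.1096, 0.0472]
orientation: [0.002, 0.066, 0.998, 0.0]
wrist_force: [8.2, -2.6, 0.2]
finger_gap: -0.0002
grip_force: 4.4
```

Run:
```python
from h import *
st(); im,p=snap('top','top7.png'); cv2.imwrite('pics/c7.png',cv2.resize(im[140:215,245:370,::-1],None,fx=6,fy=6,interpolation=3))
```

```text
t 16.3667 tcp stand [ -72.5 -143.2   47.2] F stand [ 7.79 -3.63  0.23] Mz [-0.648 -1.736 -0.028] yaw [-0.991  0.132]
```

View pics/c7.png

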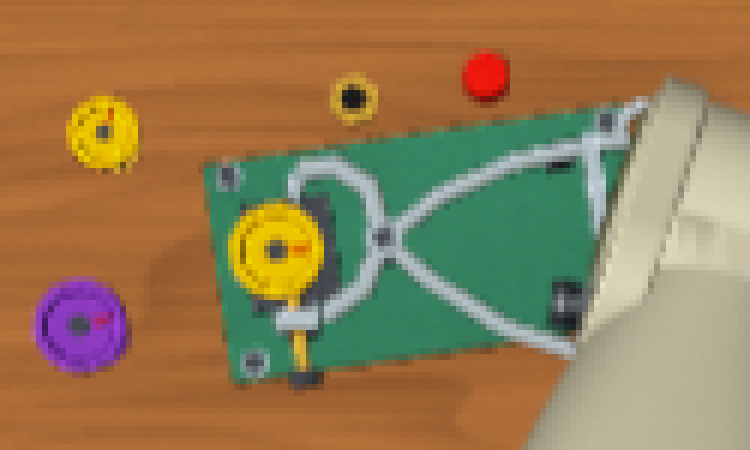

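The jaws are wide open and the valve stands free at crop (276,250) with its mark shut. The tips are inside the ring and pulling against the open stop, so I'll relax and then lift out.

step_arm(
  moves=[
    [[-3,0,0],[0,0,0],0],
    [[-6,0,0],[0,0,0],0],
    [[-6,0,0],[0,0,0],0],
  ],
)

```text
clock: 16.67
tcp_pos: [0.5652, -0.1104, 0.047]
orientation: [-0.0, 0.066, 0.998, -0.0]
wrist_force: [-1.9, -1.3, 4.7]
finger_gap: 0.0002
grip_force: 2.3
```

Run:
```python
from h import *
st()
```

```text
t 16.6667 tcp stand [ -68.  -144.6   47. ] F stand [-2.07 -0.99  4.71] Mz [-0.172  0.325  0.007] yaw [-0.991  0.133]
```

step_arm(
  moves=[
    [[2.5,0,0],[0,0,0],0],
    [[2.5,0,-4],[0,0,0],0],
    [[2.5,0,-10],[0,0,0],0],
    [[2.5,0,-25],[0,0,0],0],
    [[2.5,0,-60],[0,0,0],0],
    [[-20,30,-100],[0,0,0],0],
    [[-50,40,-130],[0,0,0],0],
    [[-80,40,-150],[0,0,0],0],
  ],
)

```text
clock: 17.33
tcp_pos: [0.6427, -0.0787, 0.195]
orientation: [-0.0, 0.066, 0.998, 0.0]
wrist_force: [1.6, -0.6, 0.5]
finger_gap: -0.0004
grip_force: 0.0
```

step_arm(
  moves=[
    [[40,30,0],[0,0,0],0],
    [[80,60,0],[0,0,0],0],
    [[110,90,0],[0,0,0],0],
    [[140,120,0],[0,0,0],0],
    [[170,150,0],[0,0,0],0],
    [[180,180,0],[0,0,0],0],
    [[180,200,0],[0,0,0],0],
    [[180,200,0],[0,0,0],0],
  ],
)

```text
clock: 18.0
tcp_pos: [0.4894, 0.1454, 0.1924]
orientation: [-0.0, 0.064, 0.998, 0.001]
wrist_force: [0.1, 0.4, -0.1]
finger_gap: -0.0001
grip_force: 0.0
```

Run:
```python
from h import *
st(); im,p=snap('top','top8.png'); im2,q=snap('scene','s8.png')
def cen(f,lo,hi,box):
    h=cv2.cvtColor(f,cv2.COLOR_RGB2HSV); m=cv2.inRange(h,lo,hi); x0,y0,x1,y1=box; k=np.zeros_like(m); k[y0:y1,x0:x1]=255; y,x=np.nonzero(m&k); return x.mean().round(2) if len(x) else None,y.mean().round(2) if len(y) else None
o=cv2.imread('pics/top1.png')[:,:,::-1].copy()
for n,f in(('old',o),('new',im)): print(n,'redring',cen(f,(0,150,80),(8,255,255),(340,180,365,210)),'cap',cen(f,(0,150,80),(8,255,255),(318,145,335,160)),'small',cen(f,(20,150,100),(32,255,255),(254,152,270,170)))
a=cv2.resize(im[140:215,245:370,::-1],None,fx=3.2,fy=3.2,interpolation=3); b=cv2.resize(im2[170:290,270:430,::-1],(400,300)); b=b[:240]
cv2.imwrite('pics/c8.png',np.hstack([a[:240],b]))
```

```text
t 18.0 tcp stand [-108.7  119.   192.4] F stand [ 0.15  0.34 -0.11] Mz [-0.031  0.054  0.003] yaw [-0.992  0.127]
old redring (np.float64(351.7), np.float64(200.02)) cap (np.float64(325.62), np.float64(152.22)) small (np.float64(261.81), np.float64(161.87))
new redring (np.float64(351.7), np.float64(200.02)) cap (np.float64(325.62), np.float64(152.22)) small (np.float64(261.81), np.float64(161.87))
```

View pics/c8.png

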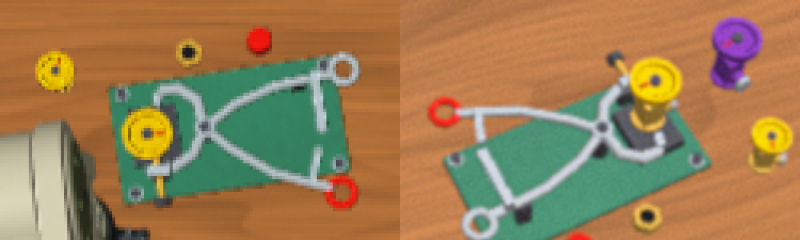

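The clamp is wide open (ring back at its starting pixel), the valve stands upright on its block with its mark shut, and the look-alikes I checked haven't moved.

```bash
python3 -c "
from h import *
print(env.hand_in())"
```

```text
the job is handed in; nothing more can be done
None
```

The job is handed in, with no verdict returned: I locked the clamp at about 17 N, turned the valve to its stop, released the clamp to its open position, and left the valve standing on its block.

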